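Close the second lever bolt of the viewing cell

TASK

The cover of the flat viewing cell is held by two lever bolts; one is already closed, the other still stands with its lever upright. With its lever still standing, screw that one in clockwise (less than a quarter turn) until it is snug against its stop, then fold its lever down flat. Leave the closed bolt's lever shut.

Things in the scene. Friction and masses are not known exactly. Their poses are not given: they have to be found in the camera images.
- lever_grip (a point): Point on the open bolt's lever, a dark steel bar 12 mm thick (point x), 18 mm wide (y); on its centre line, 45 mm from the hinge, 31 mm from the free end; the even grip runs 21 mm to either side. z points from hinge to free end (up while it stands, point then about 105 mm above the worktop). It folds towards -x about a level hinge along y. The vertical screw axis passes through the hinge.
- cell: Fixed viewing cell: aluminium block with steel cover plate and round window, 90 (x) x 190 (y) mm, top 40 mm above the worktop; origin under its centre. Two lever bolts at y = +65 and -65 mm; either may be the open one. Bolt heads are 32 mm across, end 25 to 28 mm above the cover. Folded levers point to the cell's -x, reaching 75 mm from the hinge, 20 mm above the cover.
- clamp_bolt (a joint): Turn of the open bolt in rad, clockwise seen from above: starts at 0 to 0.4; at 1.3 it is snug and meets a hard stop. It sinks 2 mm per rad. Friction of 0.1 N m holds it where it is left. When snug, its lever's fold side faces the cell's -x.
- clamp_lever (a joint): Angle of the open bolt's lever in rad: 0 upright (a stop, it cannot lean the other way), 1.57 folded level (a stop). Stiff hinge, friction 0.12 N m: it stays where it is left; about 2.5 N at the grip folds it.
- shut_lever (a joint): Angle of the other, identical bolt's lever, already closed: 1.57 folded level, 0 upright. Leave it.

How it is judged:
By the outcome, as a careful person would: the job done as asked, in the order asked, and still so for the second after the job is handed in, with the robot touching nothing.
It also fails if it takes over 45 s, if anything falls off the work surface, if the arm or the gripper's body presses on something with over 40 N, if the wrist force passes 120 N, or if a joint passes its speed limit or range.

ROBOT

A 7-joint arm with a two-finger parallel gripper is mounted at the origin on a cart in front of the work surface, level with it; the furniture and walls round the work are solid. World frame = base frame: x ahead of the robot, y to its left, z up, the work surface at z = 0. Lengths are in m, angles in rad, forces in N, time in s.
With the tool pointing down it reaches from about 0.35 to 0.775 m from the base axis. Payload 3.1 kg.
Tool frame: the origin (TCP) lies midway between the tips of the shut fingers; the grasp point (between the pads) lies 19 mm behind it; z points along the fingers, y is the direction in which the jaws open and shut (so a half turn about z gives the same grasp; the last joint's range is limited). The gripper opens to 85 mm and grips with 20 to 120 N. Pads are 22 mm wide; open, the fingers measure 114 mm over their backs; the gripper's body (76 mm by 85 mm) begins 54 mm behind the grasp point. The pads swing forward as they close: fully open they stand 13 mm farther back than shut.
Start: joints at [-0.042, 0.311, 0.014, 1.512, -0.004, 1.319, -0.027], TCP at [0.55, 0, 0.202] pointing down, gripper open.
Joint ranges: [-2.7, 2.7], [-0.3, 1.91], [-1.27, 1.3], [0.12, 2.57], [-1.44, 4.58], [0.2, 2.03], [-3.05, 3.05]. Speed limits (rad/s): [2.79, 2.79, 3.14, 3.14, 3.14, 3.14, 3.14].

INTERFACE

Orientations are given as a rotation vector (axis times angle).
In Python, from rig import monitor, optics, r gives the robot as it stands. The module is installed in compiled form; this text tells all that it offers.
- The arm moves only by the tool servo_tool, never from a script. Its argument "targets" is a list of rows, each a list of 3 entries, a list of its own where there are three numbers: the shift along the tool's x, y, z in mm, then the turn, a rotation vector about the tool's x, y, z in degrees, then the finger opening in mm, from 0 to 85.4. A call has 1 to 20 rows; each row is the pose to reach, as a shift and turn from the pose commanded when the call began, along the tool's axes at that moment; what a row does not reach only later rows make up. A row lasts 1/8 s, in which the tool goes at most 62.5 mm and 10.7 degrees, less where a joint would pass 70% of its speed; a pose out of reach is approached as far as the arm can. A call with a gripper value outside its range is refused whole. The fingers move at their own pace and stop on an object; the grip force is fixed at half the most. Time passes only in rows, so rows that repeat a pose let the fingers close. It gives the time, the measured TCP pose, the force and the opening at its end, in the units of the state.
- monitor.state(): the state, without advancing time (a new reading comes with each control period).
- optics.snapshot(name): name is "scene" or "side" or "wrist"; returns the picture (480x640x3 uint8, red, green, blue); there is no depth.
- optics.calibration(name): a dict with "intrinsics" (3x3 intrinsics, pixels), "world_to_cam" (4x4, takes a point from world to camera coordinates). Camera axes: x right, y down, z forward; pixel columns grow to the right and rows downward; lengths in m; the calibration is good to about 2 mm. A picture is of the moment at which its call begins: read the wrist's pose just before it. calibration takes no time and is no camera call; for the wrist camera it gives the pose at the moment of the call.
- r.job_done(): hands the job in, once; it reports no verdict.
The state is a dict: "time_s": time; "qpos": joint angles; "joint_velocities": joint speeds; "joint_efforts": joint torques, N m; "ee_pos": TCP position; "tcp_rot": TCP orientation; "ft_force": force on the tool from outside, world axes, zero at the start; "ft_torque": the same for the moment, N m; "opening": finger opening in m.
Only numpy, scipy, OpenCV 4.12 (cv2) and the standard library are available. Lean on these libraries where they do the work, as an engineer would, in place of code of your own. Each camera call takes 0.05 s, during which the arm holds its last target. There are 200 camera calls.

## Working session

There is one attempt and no reset: what is moved stays moved. The work goes in short steps, Python scripts to look and compute and a tool call to move; the robot and the scene stay as the last step left them, time stands still between calls to the robot, and variables do not carry over. Pictures are saved under pics/ and viewed, about 8 in all and at most 12, crops included, and the job is handed in when it is done.

Besides the shell and the picture viewer there is one more tool, called after "Request:" as name(argument=value, ...), one argument or row to a line, values as JSON. servo_tool: Moves the arm, as the interface text tells. Its arguments: {"type":"object","properties":{"targets":{"type":"array"}},"required":["targets"]}

```bash
mkdir -p pics
python3 - <<'E'
from rig import monitor, optics, r
import cv2, numpy as np
s=monitor.state(); print(s)
for n in("scene","side","wrist"):
    c=optics.calibration(n); im=optics.snapshot(n); cv2.imwrite(f"pics/{n}0.png",im[:,:,::-1]); np.savez(f"pics/{n}0.npz",K=c["intrinsics"],T=c["world_to_cam"])
    print(n,np.round(c["intrinsics"],1).tolist(),np.round(c["world_to_cam"],3).tolist())
a=cv2.imread("pics/scene0.png");b=cv2.imread("pics/side0.png")
E
```

```text
{'time_s': 0.0, 'qpos': array([-0.04167307,  0.31174846,  0.01397928,  1.51306462, -0.00440302,
        1.31919357, -0.02717815]), 'joint_velocities': array([-0.00114814,  0.00080751, -0.00056744, -0.00053049,  0.00218256,
        0.00150945, -0.0016195 ]), 'joint_efforts': array([-8.45983850e-04, -3.79911804e+01,  1.45537080e-01, -2.30588043e+01,
        1.22032766e-02,  1.37352623e-02,  4.05736500e-06]), 'ee_pos': array([5.49197057e-01, 1.96223361e-06, 2.00405566e-01]), 'tcp_rot': array([-2.22020307, -2.2203874 ,  0.00274455]), 'ft_force': array([ 0.01214502,  0.35943615, -0.06379057]), 'ft_torque': array([0.02405282, 0.00096155, 0.01014951]), 'opening': 0.08560638388248339}
scene [[449.8, 0.0, 317.4], [0.0, 449.8, 240.3], [0.0, 0.0, 1.0]] [[-0.834, -0.551, -0.006, 0.541], [-0.294, 0.456, -0.84, 0.188], [0.466, -0.699, -0.543, 0.699], [0.0, 0.0, 0.0, 1.0]]
side [[617.3, 0.0, 312.5], [0.0, 617.3, 237.7], [0.0, 0.0, 1.0]] [[-0.877, -0.48, -0.006, 0.564], [-0.311, 0.577, -0.755, 0.22], [0.366, -0.66, -0.656, 0.78], [0.0, 0.0, 0.0, 1.0]]
wrist [[391.7, 0.0, 324.2], [0.0, 391.7, 239.3], [0.0, 0.0, 1.0]] [[1.0, 0.001, -0.003, -0.548], [0.002, -0.952, 0.305, -0.041], [-0.003, -0.305, -0.952, 0.381], [0.0, 0.0, 0.0, 1.0]]
```

View pics/scene0.png

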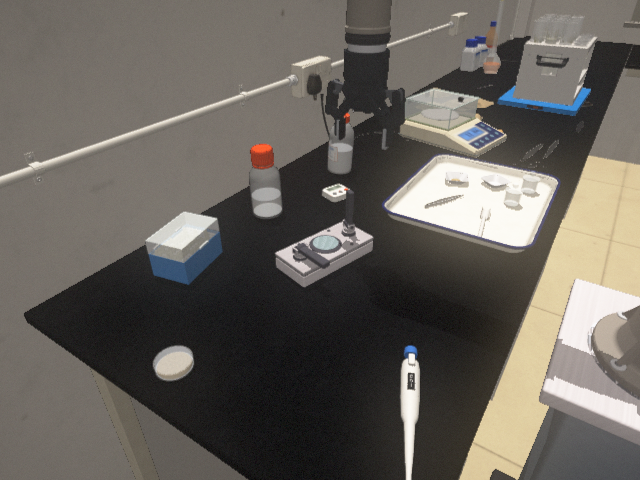

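View pics/side0.png

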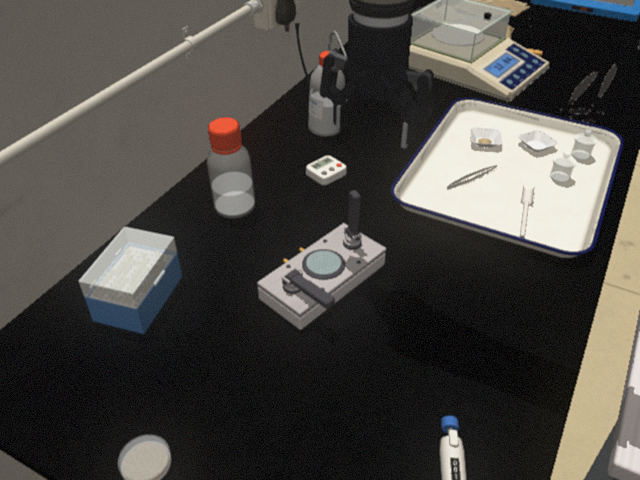

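The open bolt is the far one (side image: hinge near 353,238, lever top at 354,193). The closed lever lies from (290,283) to (333,303). I'll enlarge this area.

Run:
```python
import cv2,numpy as np
a=cv2.imread("pics/side0.png")[183:331,250:400];a=cv2.resize(a,None,fx=4,fy=4,interpolation=cv2.INTER_CUBIC)
cv2.imwrite("pics/c1.png",cv2.convertScaleAbs(a,alpha=1.3,beta=25))
```

```text
(no output)
```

View pics/c1.png

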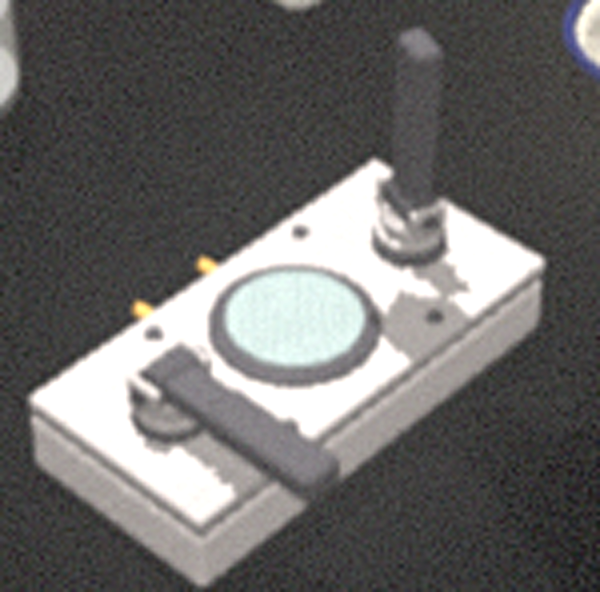

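```bash
cat > h.py <<'E'
import numpy as np,cv2
def load(n):
    d=np.load(f"pics/{n}.npz"); return d["K"],d["T"]
def ray(n,px,z):
    K,T=load(n); R,t=T[:3,:3],T[:3,3]; c=-R.T@t
    d=R.T@np.linalg.inv(K)@[px[0],px[1],1]; return c+d*(z-c[2])/d[2]
def proj(n,P):
    K,T=load(n); q=(T[:3,:3]@np.asarray(P,float).reshape(-1,3).T).T+T[:3,3]; q=q@K.T; return q[:,:2]/q[:,2:]
E
python3 - <<'E'
from h import *
f=lambda p:(p[0]/4+250-.4,p[1]/4+183-.4)
c=[ray("side0",f(p),.04) for p in[(375,160),(545,265),(205,530),(30,400)]]
print(np.round(c,4)); print([round(np.linalg.norm(c[i]-c[(i+1)%4]),4) for i in range(4)], np.mean(c,0))
for i in range(4):
    d=c[(i+1)%4]-c[i];print(np.degrees(np.arctan2(d[1],d[0])))
print("tip",[np.round(ray("side0",f(p),.136),4) for p in[(398,38),(422,30),(440,47),(416,57)]])
print("head",ray("side0",f((410,230)),.055))
E
```

```text
[[ 0.6085 -0.0432  0.04  ]
 [ 0.5221 -0.0172  0.04  ]
 [ 0.5706  0.1643  0.04  ]
 [ 0.658   0.1396  0.04  ]]
[np.float64(0.0902), np.float64(0.1879), np.float64(0.0908), np.float64(0.1894)] [0.58981243 0.06088432 0.04      ]
163.3005079931216
75.04602908120745
-15.77477867851401
-105.14686670166178
tip [array([ 0.5829, -0.0049,  0.136 ]), array([ 0.5773, -0.0135,  0.136 ]), array([ 0.567 , -0.0073,  0.136 ]), array([0.5721, 0.0023, 0.136 ])]
head [0.57007743 0.00468693 0.055     ]
```

View pics/wrist0.png

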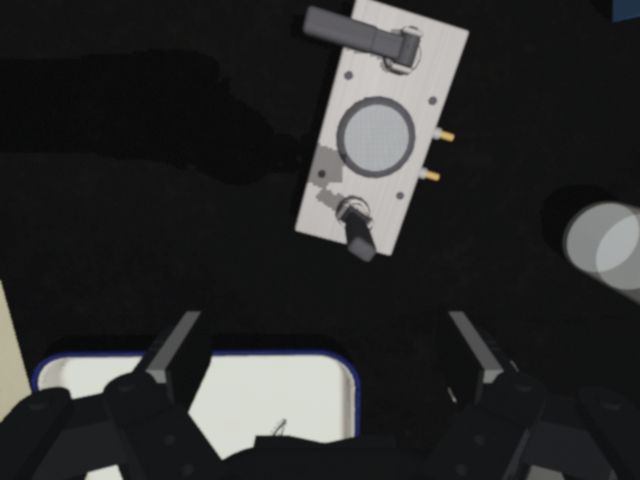

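Run:
```python
from h import *
a=cv2.imread("pics/wrist0.png")[180:280,300:420];a=cv2.resize(a,None,fx=6,fy=6,interpolation=cv2.INTER_CUBIC)
cv2.imwrite("pics/c2.png",cv2.convertScaleAbs(a,alpha=1.8,beta=30))
c=[ray("wrist0",p,.04) for p in[(390,255),(296,231),(355,-2),(469,31)]];print(np.round(c,4))
print(proj("wrist0",[[.5726,-.0017,.04],[.5726,-.0017,.06],[.5726,-.0017,.136]]))
```

```text
[[ 0.608  -0.0438  0.04  ]
 [ 0.5234 -0.0214  0.04  ]
 [ 0.5712  0.16    0.04  ]
 [ 0.6587  0.1379  0.04  ]]
[[351.91279484 209.46502764]
 [353.47661333 215.12032472]
 [361.59146223 244.4663655 ]]
```

View pics/c2.png

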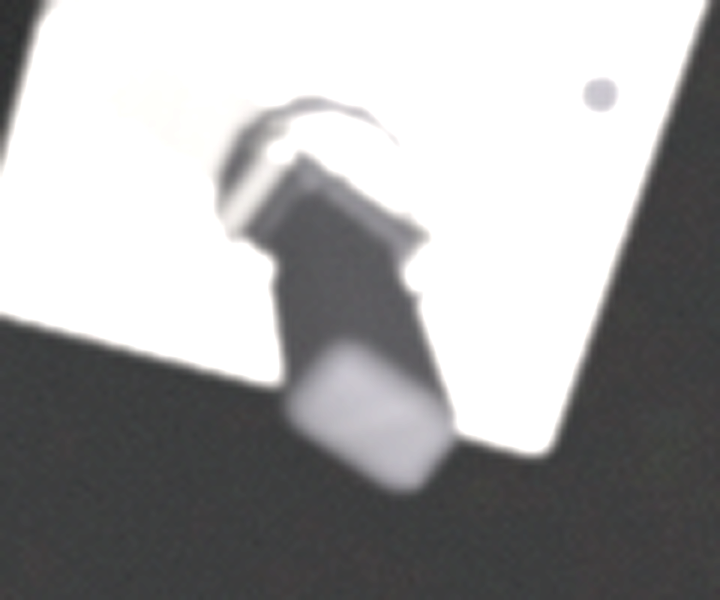

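Run:
```python
from h import *
c=np.array([ray("wrist0",(p[0]/6+300-.4,p[1]/6+180-.4),.136)[:2] for p in[(285,405),(345,340),(455,430),(405,492)]])
print(c.round(4),c.mean(0))
for i in range(4):
    d=c[(i+1)%4]-c[i];print(np.hypot(*d),np.degrees(np.arctan2(d[1],d[0])))
```

```text
[[ 0.5634 -0.0035]
 [ 0.5696  0.0038]
 [ 0.5816 -0.0063]
 [ 0.5765 -0.0134]] [ 0.57277832 -0.00484842]
0.009558743872177165 49.5506671573884
0.015685659584968575 -39.89089095063567
0.00874795187127599 -125.67137094965014
0.016443646171009452 143.01649556225476
```

The open lever's tip centre is at about (0.573, -0.0045), and its wide axis lies at about -39°. That leaves roughly 66° to the snug position. I'll move over it, align, and descend with the jaws across the 18 mm width.

Request:
servo_tool(
  targets=[
    [[-2, 12, 10], [0, 0, 10], 85],
    [[-4.5, 24, 20], [0, 0, 20], 85],
    [[-4.5, 24, 30], [0, 0, 30], 85],
    [[-4.5, 24, 40], [0, 0, 39], 85],
    [[-4.5, 24, 40], [0, 0, 39], 85],
    [[-4.5, 24, 60], [0, 0, 39], 85],
    [[-4.5, 24, 80], [0, 0, 39], 85],
    [[-4.5, 24, 100], [0, 0, 39], 85],
    [[-4.5, 24, 112], [0, 0, 39], 85],
    [[-4.5, 24, 112], [0, 0, 39], 85],
    [[-4.5, 24, 112], [0, 0, 39], 85],
  ],
)

```text
time_s: 1.52
ee_pos: [0.5748, -0.0045, 0.0904]
tcp_rot: [2.834, 1.353, 0.003]
ft_force: [0.7, 0.6, -0.3]
opening: 0.0851
```

```bash
cat > snap.py <<'E'
import sys,numpy as np,cv2
from rig import monitor, optics
n,o=sys.argv[1:3]; c=optics.calibration(n); im=optics.snapshot(n); cv2.imwrite(f"pics/{o}.png",im[:,:,::-1]); np.savez(f"pics/{o}.npz",K=c["intrinsics"],T=c["world_to_cam"])
E
python3 snap.py wrist w1; python3 snap.py side s1
```

```text
(no output)
```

View pics/w1.png

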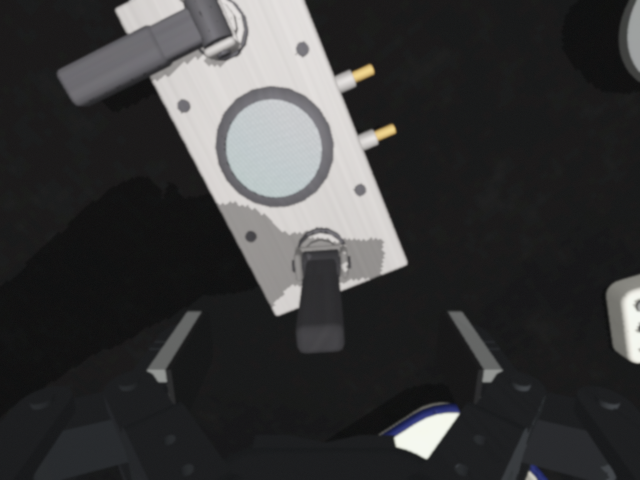

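Run:
```python
from h import *
print(ray("w1",(321,338),.136), ray("w1",(321,252),.066))
c=[ray("w1",p,.04) for p in[(407,264),(276,316)]];print(c)
print(proj("w1",[[.5748,-.0045,.136],[.5748,-.0045,.066],[.5748,-.0045,.04]]))
```

```text
[ 0.57289497 -0.00507048  0.136     ] [0.57810357 0.00217812 0.066     ]
[array([ 0.60808958, -0.04390955,  0.04      ]), array([ 0.52247596, -0.02051303,  0.04      ])]
[[324.03121676 334.11337611]
 [324.03933639 264.69763364]
 [324.04118491 248.89442557]]
```

The lever stands centred between the fingers to within about 1–2 mm (tip at (321,338) px, jaw mid at 324). After a small correction I'll close.

Request:
servo_tool(
  targets=[
    [[-1.5, -1, 2], [0, 0, 0], 85],
    [[-1.5, -1, 2], [0, 0, 0], 60],
    [[-1.5, -1, 2], [0, 0, 0], 40],
    [[-1.5, -1, 2], [0, 0, 0], 25],
    [[-1.5, -1, 2], [0, 0, 0], 10],
    [[-1.5, -1, 2], [0, 0, 0], 10],
    [[-1.5, -1, 2], [0, 0, 0], 10],
    [[-1.5, -1, 2], [0, 0, 0], 10],
  ],
)

```text
time_s: 2.62
ee_pos: [0.5724, -0.005, 0.0877]
tcp_rot: [2.835, 1.353, 0.001]
ft_force: [-0.1, 0.8, 2.3]
opening: 0.0166
```

Run:
```python
from rig import monitor
s=monitor.state(); print({k:np_.round(4) if hasattr(np_,'round') else np_ for k,np_ in s.items() if k in('time_s','ee_pos','tcp_rot','ft_force','ft_torque','opening','qpos')})
```

```text
{'time_s': 2.625, 'qpos': array([-0.1119,  0.4419,  0.1245,  1.6185, -0.0601,  1.0846, -0.6517]), 'ee_pos': array([ 0.5724, -0.005 ,  0.0877]), 'tcp_rot': array([2.8353e+00, 1.3526e+00, 5.0000e-04]), 'ft_force': array([-0.0575,  0.7791,  2.2827]), 'ft_torque': array([0.0032, 0.0752, 0.0645]), 'opening': 0.01656168216293957}
```

Request:
servo_tool(
  targets=[
    [[0, 0, 0.2], [0, 0, 6], 10],
    [[0, 0, 0.4], [0, 0, 12], 10],
    [[0, 0, 0.6], [0, 0, 18], 10],
    [[0, 0, 0.8], [0, 0, 24], 10],
    [[0, 0, 1.1], [0, 0, 30], 10],
    [[0, 0, 1.3], [0, 0, 36], 10],
    [[0, 0, 1.5], [0, 0, 42], 10],
    [[0, 0, 1.7], [0, 0, 48], 10],
    [[0, 0, 1.9], [0, 0, 54], 10],
    [[0, 0, 2.1], [0, 0, 60], 10],
    [[0, 0, 2.1], [0, 0, 60], 10],
    [[0, 0, 2.1], [0, 0, 60], 10],
  ],
)

```text
time_s: 4.12
ee_pos: [0.572, -0.0036, 0.0856]
tcp_rot: [-3.13, 0.243, 0.001]
ft_force: [-1.3, 3.0, 3.9]
opening: 0.0163
```

```bash
cat > st.py <<'E'
from rig import monitor
import numpy as np
from scipy.spatial.transform import Rotation as R
s=monitor.state(); y=R.from_rotvec(s['tcp_rot']).as_matrix()[:,1]
print(s['time_s'],s['ee_pos'].round(4),'jaw',np.degrees(np.arctan2(y[1],y[0])).round(2),s['ft_force'].round(2),s['ft_torque'].round(3),s['opening'],s['qpos'].round(3))
E
python3 st.py
```

```text
4.125 [ 0.572  -0.0036  0.0856] jaw -98.88 [-1.34  2.97  3.87] [ 0.759  0.471 -0.046] 0.01631177385079459 [-0.272  0.456  0.345  1.628 -0.171  1.088 -1.606]
```

Request:
servo_tool(
  targets=[
    [[0, 0, 0.1], [0, 0, 3], 10],
    [[0, 0, 0.2], [0, 0, 6], 10],
    [[0, 0, 0.2], [0, 0, 6], 10],
    [[0, 0, 0.2], [0, 0, 6], 10],
  ],
)

```text
time_s: 4.62
ee_pos: [0.5723, -0.0037, 0.0853]
tcp_rot: [-3.113, 0.407, 0.001]
ft_force: [-2.1, 4.0, 4.6]
opening: 0.0168
```

```bash
python3 st.py
```

```text
4.625 [ 0.5723 -0.0037  0.0853] jaw -104.88 [-2.07  4.01  4.64] [1.244 0.507 0.064] 0.016789337865201093 [-0.288  0.459  0.368  1.629 -0.183  1.088 -1.701]
```

Request:
servo_tool(
  targets=[
    [[0, 0, 0.1], [0, 0, 2], 10],
    [[0, 0, 0.1], [0, 0, 4], 10],
    [[0, 0, 0.1], [0, 0, 4], 10],
    [[0, 0, 0.1], [0, 0, 4], 10],
  ],
)

```text
time_s: 5.12
ee_pos: [0.5723, -0.0036, 0.0852]
tcp_rot: [-3.097, 0.517, 0.0]
ft_force: [-2.2, 4.7, 4.7]
opening: 0.0167
```

```bash
python3 st.py
```

```text
5.125 [ 0.5723 -0.0036  0.0852] jaw -108.94 [-2.25  4.67  4.67] [1.226 0.481 0.002] 0.016740578654280268 [-0.299  0.461  0.383  1.629 -0.191  1.089 -1.765]
```

Request:
servo_tool(
  targets=[
    [[0, 0, 0.1], [0, 0, 2], 10],
    [[0, 0, 0.1], [0, 0, 4], 10],
    [[0, 0, 0.1], [0, 0, 4], 10],
  ],
)

```text
time_s: 5.5
ee_pos: [0.5724, -0.0036, 0.0852]
tcp_rot: [-3.079, 0.62, 0.0]
ft_force: [-1.0, 4.7, 5.1]
opening: 0.0163
```

```bash
python3 st.py;python3 st.py; python3 snap.py wrist w2; python3 snap.py side s2; python3 -c "
import cv2,numpy as np
a=cv2.imread('pics/w2.png')[60:460,130:500]
b=cv2.imread('pics/s2.png')[183:331,250:400]; b=cv2.resize(b,(405,400),interpolation=2)
cv2.imwrite('pics/m2.png',cv2.convertScaleAbs(np.hstack([a,b]),alpha=1.5,beta=20))"
```

```text
5.5 [ 0.5724 -0.0036  0.0852] jaw -112.79 [-0.98  4.66  5.12] [1.1   0.479 0.663] 0.016314063416998648 [-0.31   0.463  0.398  1.629 -0.198  1.089 -1.826]
5.5 [ 0.5724 -0.0036  0.0852] jaw -112.79 [-0.98  4.66  5.12] [1.1   0.479 0.663] 0.016314063416998648 [-0.31   0.463  0.398  1.629 -0.198  1.089 -1.826]
```

View pics/m2.png

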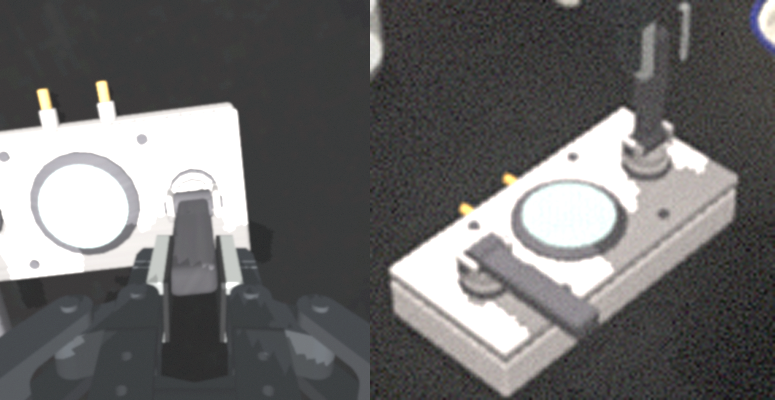

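Torque about z jumped to 0.66 N m, so the bolt is at its stop. I'll open in place, square the tool to the cell and rise.

Request:
servo_tool(
  targets=[
    [[0, 0, 0], [0, 0, 0], 30],
    [[0, 0, 0], [0, 0, 0], 60],
    [[0, 0, 0], [0, 0, 0], 80],
    [[0, 0, 0], [0, 0, 0], 80],
    [[0, 0, 0], [0, 0, -7.5], 80],
    [[0, 0, -30], [0, 0, -7.5], 80],
    [[0, 0, -60], [0, 0, -7.5], 80],
    [[0, 0, -70], [0, 0, -7.5], 80],
    [[0, 0, -70], [0, 0, -7.5], 80],
  ],
)

```text
time_s: 6.72
ee_pos: [0.5726, -0.0051, 0.1552]
tcp_rot: [-3.113, 0.424, -0.002]
ft_force: [0.4, 0.6, -0.8]
opening: 0.0801
```

```bash
python3 st.py; python3 snap.py wrist w3; python3 -c "
import cv2,numpy as np
a=cv2.imread('pics/w3.png')[180:380,230:470]
cv2.imwrite('pics/m3.png',cv2.convertScaleAbs(cv2.resize(a,None,fx=3,fy=3,interpolation=2),alpha=1.5,beta=20))"
```

```text
6.725 [ 0.5726 -0.0051  0.1552] jaw -105.5 [ 0.4   0.6  -0.83] [0.039 0.044 0.003] 0.08007518899671165 [-0.301  0.398  0.387  1.536 -0.155  1.238 -1.732]
```

View pics/m3.png

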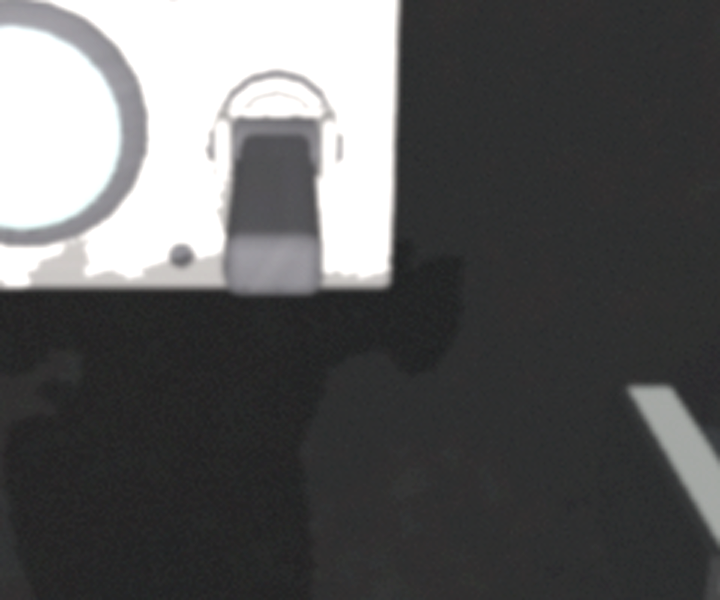

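The lever stands square to the cell (edges parallel, image columns about 227–320 in the crop), so it is snug. Next I'll go to its +x side with the fingers shut.

Request:
servo_tool(
  targets=[
    [[18, -1, 0], [0, 0, 0], 40],
    [[36, -1, 0], [0, 0, 0], 0],
    [[36, -1, 0], [0, 0, 0], 0],
    [[36, -1, 0], [0, 0, 0], 0],
    [[36, -1, 0], [0, 0, 0], 0],
    [[36, -1, 0], [0, 0, 0], 0],
    [[36, -1, 20], [0, 0, 0], 0],
    [[36, -1, 41], [0, 0, 0], 0],
    [[36, -1, 41], [0, 0, 0], 0],
  ],
)

```text
time_s: 7.9
ee_pos: [0.6054, -0.0133, 0.1124]
tcp_rot: [3.113, -0.423, -0.007]
ft_force: [-0.6, -0.1, 0.5]
opening: -0.0001
```

```bash
python3 st.py
```

```text
7.9 [ 0.6054 -0.0133  0.1124] jaw -105.48 [-0.57 -0.14  0.51] [ 0.054  0.015 -0.013] -0.00011300683001887249 [-0.262  0.503  0.377  1.491 -0.192  1.188 -1.696]
```

Request:
servo_tool(
  targets=[
    [[-12, 0, 0], [0, 0, 0], 0],
    [[-20, 0, 0], [0, 0, 0], 0],
    [[-27, 0, 0], [0, 0, 0], 0],
    [[-34, 0, 1], [0, 0, 0], 0],
    [[-40, 0, 2], [0, 0, 0], 0],
    [[-46, 0, 4.5], [0, 0, 0], 0],
    [[-52, 0, 7.5], [0, 0, 0], 0],
    [[-58, 0, 12], [0, 0, 0], 0],
    [[-64, 0, 17], [0, 0, 0], 0],
    [[-69, 0, 22.5], [0, 0, 0], 0],
    [[-69, 0, 22.5], [0, 0, 0], 0],
  ],
)

```text
time_s: 9.28
ee_pos: [0.5398, 0.005, 0.0908]
tcp_rot: [3.113, -0.423, -0.002]
ft_force: [0.8, 0.6, 0.8]
opening: 0.0005
```

```bash
python3 st.py; python3 snap.py side s4; python3 snap.py wrist w4;python3 -c "
import cv2,numpy as np
a=cv2.imread('pics/w4.png')[60:460,130:500]
b=cv2.imread('pics/s4.png')[183:331,250:400]; b=cv2.resize(b,(405,400),interpolation=2)
cv2.imwrite('pics/m4.png',cv2.convertScaleAbs(np.hstack([a,b]),alpha=1.5,beta=20))"
```

```text
9.275 [0.5398 0.005  0.0908] jaw -105.48 [0.79 0.57 0.77] [0.001 0.005 0.002] 0.0005095261983461746 [-0.327  0.393  0.376  1.712 -0.161  1.069 -1.74 ]
```

View pics/m4.png

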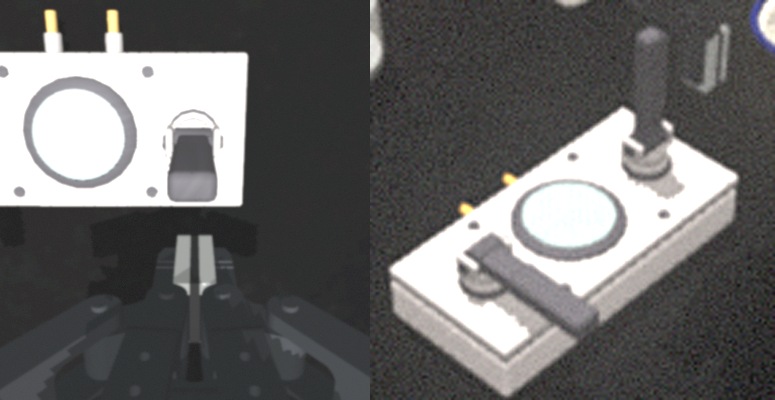

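```bash
python3 - <<'E'
from h import *
u=np.array([np.cos(np.radians(164.5)),np.sin(np.radians(164.5)),0]);h=np.array([.573,-.005,.058])
for th in(0,20,60):
    t=np.radians(th);tip=h+.076*(u*np.sin(t)+[0,0,np.cos(t)])
    for n,f in(("s4",lambda p:((p[0]-250)*2.7+370,(p[1]-183)*2.7)),("w4",lambda p:(p[0]-130,p[1]-60))):
        print(th,n,[np.round(f(p)) for p in proj(n,[h,tip,[.5398,.005,.0908]])])
E
python3 st.py; python3 snap.py scene c5; python3 -c "
import cv2
cv2.imwrite('pics/m5.png',cv2.convertScaleAbs(cv2.resize(cv2.imread('pics/c5.png')[80:290,260:450],None,fx=2.8,fy=2.8,interpolation=2),alpha=1.5,beta=20))"
```

```text
0 s4 [array([649., 139.]), array([654.,  33.]), array([698., 123.])]
0 w4 [array([194., 140.]), array([195., 186.]), array([193., 225.])]
20 s4 [array([649., 139.]), array([690.,  60.]), array([698., 123.])]
20 w4 [array([194., 140.]), array([194., 246.]), array([193., 225.])]
60 s4 [array([649., 139.]), array([744., 140.]), array([698., 123.])]
60 w4 [array([194., 140.]), array([194., 287.]), array([193., 225.])]
9.375 [0.541  0.0047 0.0915] jaw -105.49 [0.68 0.93 0.83] [-0.006 -0.034  0.02 ] -6.126557715419541e-05 [-0.326  0.392  0.376  1.71  -0.161  1.069 -1.74 ]
```

View pics/m5.png

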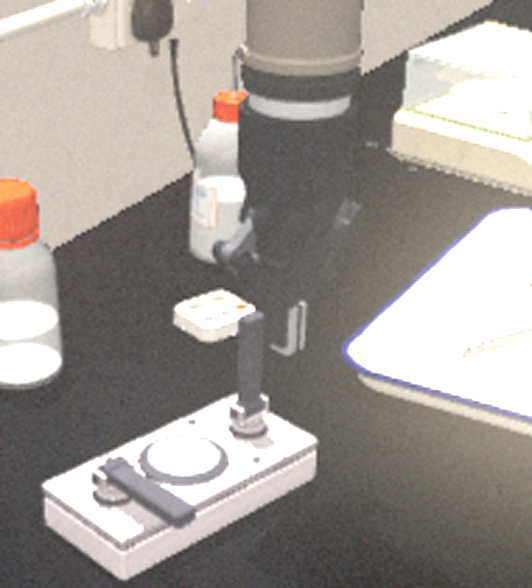

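```bash
python3 - <<'E'
from h import *
a=((705-370)/2.7+250,92/2.7+183); b=(288/2.8+260,352/2.8+80)
P=[load(n)[0]@load(n)[1][:3] for n in("s4","c5")]
X=cv2.triangulatePoints(P[0],P[1],np.array(a).reshape(2,1),np.array(b).reshape(2,1));print((X[:3]/X[3]).ravel())
print(proj("s4",[.54,.005,.091]),a,proj("c5",[.541,.0047,.0915]),b)
E
python3 -c "
import cv2,numpy as np
a=cv2.imread('pics/s4.png')[140:240,320:420];b=cv2.imread('pics/s2.png')[140:240,320:420]
cv2.imwrite('pics/m6.png',cv2.convertScaleAbs(cv2.resize(np.hstack([a,b]),None,fx=4,fy=4,interpolation=2),alpha=2,beta=30))"
```

```text
[0.52992661 0.02141288 0.12812628]
[[371.1834389  228.27558855]] (374.0740740740741, 217.07407407407408) [[360.77745571 217.20070698]] (362.8571428571429, 205.71428571428572)
```

View pics/m6.png

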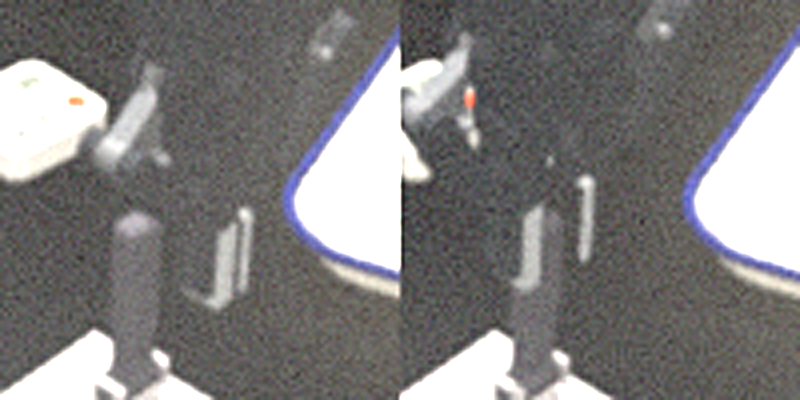

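The fingers are physically about 20 mm above the reported TCP: the tips show at px (374,217) where the TCP projects to (371,228), and both cameras agree. They therefore passed just over the lever top, with no contact force, and the lever is still upright. I'll go back over it and repeat about 23 mm lower.

Request:
servo_tool(
  targets=[
    [[0, 0, -40], [0, 0, 0], 0],
    [[0, 0, -75], [0, 0, 0], 0],
    [[25, 0, -75], [0, 0, 0], 0],
    [[50, 0, -75], [0, 0, 0], 0],
    [[70, 0, -75], [0, 0, 0], 0],
    [[70, 0, -75], [0, 0, 0], 0],
    [[70, 0, -40], [0, 0, 0], 0],
    [[70, 0, -10], [0, 0, 0], 0],
    [[70, 0, 4], [0, 0, 0], 0],
    [[70, 0, 4], [0, 0, 0], 0],
  ],
)

```text
time_s: 10.68
ee_pos: [0.6072, -0.0136, 0.0869]
tcp_rot: [3.113, -0.423, -0.003]
ft_force: [-0.9, 0.5, 0.2]
opening: -0.0001
```

```bash
python3 st.py
```

```text
10.675 [ 0.6072 -0.0136  0.0869] jaw -105.49 [-0.87  0.52  0.23] [0.02  0.045 0.041] -0.00011314974483756502 [-0.262  0.528  0.377  1.52  -0.206  1.135 -1.685]
```

Request:
servo_tool(
  targets=[
    [[-8, 0, 0], [0, 0, 0], 0],
    [[-14, 0, 0], [0, 0, 0], 0],
    [[-20, 0, 0], [0, 0, 0], 0],
    [[-26, 0, 0], [0, 0, 0], 0],
    [[-26, 0, 0], [0, 0, 0], 0],
  ],
)

```text
time_s: 11.3
ee_pos: [0.5837, -0.0069, 0.0883]
tcp_rot: [-3.113, 0.423, -0.003]
ft_force: [0.2, 0.8, 2.1]
opening: -0.0
```

```bash
python3 st.py; python3 snap.py side s5; python3 snap.py wrist w5;python3 -c "
import cv2,numpy as np
a=cv2.imread('pics/w5.png')[60:460,130:500]
b=cv2.imread('pics/s5.png')[163:311,250:400]; b=cv2.resize(b,(405,400),interpolation=2)
cv2.imwrite('pics/m7.png',cv2.convertScaleAbs(np.hstack([a,b]),alpha=1.7,beta=25))"
```

```text
11.3 [ 0.5837 -0.0069  0.0883] jaw -105.49 [0.2  0.81 2.06] [-0.054 -0.264 -0.027] -3.46420918520276e-05 [-0.287  0.478  0.38   1.595 -0.192  1.104 -1.701]
```

View pics/m7.png

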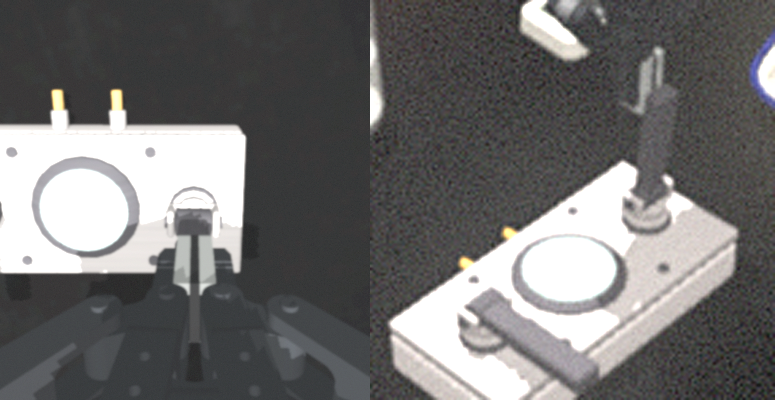

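Contact is confirmed: moment about -0.26 N m, and the lever has started to lean. I'll continue the arc.

Request:
servo_tool(
  targets=[
    [[-7, 0, 2], [0, 0, 0], 0],
    [[-12.5, 0, 3.5], [0, 0, 0], 0],
    [[-19.5, 0, 5.5], [0, 0, 0], 0],
    [[-25, 0, 8.5], [0, 0, 0], 0],
    [[-30.5, 0, 12.5], [0, 0, 0], 0],
    [[-35, 0, 16.5], [0, 0, 0], 0],
    [[-40, 0, 22], [0, 0, 0], 0],
    [[-43, 0, 27], [0, 0, 0], 0],
    [[-46, 0, 33], [0, 0, 0], 0],
    [[-46, 0, 33], [0, 0, 0], 0],
  ],
)

```text
time_s: 12.65
ee_pos: [0.5379, 0.0055, 0.0535]
tcp_rot: [3.113, -0.423, -0.003]
ft_force: [0.4, 0.4, 1.4]
opening: 0.0
```

```bash
python3 st.py; python3 snap.py side s6; python3 snap.py wrist w6;python3 -c "
import cv2,numpy as np
a=cv2.imread('pics/w6.png')[60:460,130:500]
b=cv2.imread('pics/s6.png')[163:311,250:400]; b=cv2.resize(b,(405,400),interpolation=2)
cv2.imwrite('pics/m8.png',cv2.convertScaleAbs(np.hstack([a,b]),alpha=1.7,beta=25))"
```

```text
12.65 [0.5379 0.0055 0.0535] jaw -105.49 [0.44 0.36 1.45] [ 0.001  0.034 -0.003] 8.041163912242882e-06 [-0.325  0.433  0.373  1.759 -0.184  0.986 -1.721]
```

Request:
servo_tool(
  targets=[
    [[-1, 0, 3], [0, 0, 0], 0],
    [[-2, 0, 6], [0, 0, 0], 0],
    [[-3, 0, 8], [0, 0, 0], 0],
    [[-3, 0, 8], [0, 0, 0], 0],
  ],
)

```text
time_s: 13.25
ee_pos: [0.5359, 0.006, 0.0464]
tcp_rot: [3.113, -0.424, 0.0]
ft_force: [-0.8, 0.1, 1.2]
opening: 0.0001
```

```bash
python3 st.py
```

```text
13.25 [0.5359 0.006  0.0464] jaw -105.5 [-0.8   0.08  1.2 ] [-0.077  0.124  0.012] 6.871578680663643e-05 [-0.325  0.437  0.371  1.773 -0.187  0.966 -1.72 ]
```

Request:
servo_tool(
  targets=[
    [[0, 0, 2], [0, 0, 0], 0],
    [[0, 0, 4], [0, 0, 0], 0],
    [[0, 0, 4], [0, 0, 0], 0],
  ],
)

```text
time_s: 13.62
ee_pos: [0.5356, 0.0062, 0.0422]
tcp_rot: [3.113, -0.424, -0.001]
ft_force: [-1.4, -0.2, 1.2]
opening: 0.0004
```

```bash
python3 st.py
```

```text
13.625 [0.5356 0.0062 0.0422] jaw -105.5 [-1.43 -0.2   1.19] [0.006 0.182 0.012] 0.0004262063727564394 [-0.324  0.442  0.369  1.777 -0.19   0.958 -1.718]
```

Request:
servo_tool(
  targets=[
    [[0, 0, 1.5], [0, 0, 0], 0],
    [[0, 0, 3], [0, 0, 0], 0],
    [[0, 0, 3], [0, 0, 0], 0],
  ],
)

```text
time_s: 14.0
ee_pos: [0.5358, 0.0062, 0.0393]
tcp_rot: [-3.113, 0.423, 0.0]
ft_force: [-0.3, 1.1, 2.0]
opening: -0.0002
```

```bash
python3 st.py; python3 snap.py side s7
python3 - <<'E'
from h import *
# ascii of side view around lever, brightness
u=np.array([np.cos(np.radians(164.5)),np.sin(np.radians(164.5)),0]);h=np.array([.573,-.005,.0585])
v=np.array([-u[1],u[0],0])
for n in("s6","s7"):
    g=cv2.GaussianBlur(cv2.imread(f"pics/{n}.png"),(3,3),0)
    for th in range(0,91,10):
        t=np.radians(th);d=u*np.sin(t)+[0,0,np.cos(t)]
        p=proj(n,[h+d*s for s in(.03,.045,.06,.07,.085)])
        print(n,th,p[3].round(),[g[int(y+.5),int(x+.5)].tolist() for x,y in p])
E
```

```text
14.0 [0.5358 0.0062 0.0393] jaw -105.49 [-0.33  1.13  2.04] [ 0.031  0.21  -0.047] -0.00015746981918449778 [-0.323  0.446  0.368  1.78  -0.192  0.951 -1.716]
s6 0 [355. 198.] [[31, 31, 33], [30, 30, 33], [45, 43, 43], [47, 48, 49], [94, 93, 93]]
s6 10 [361. 202.] [[25, 27, 28], [31, 32, 32], [32, 33, 34], [54, 54, 55], [31, 33, 33]]
s6 20 [367. 207.] [[28, 28, 30], [32, 32, 32], [31, 33, 33], [38, 38, 38], [38, 38, 39]]
s6 30 [373. 213.] [[30, 32, 33], [35, 34, 35], [33, 34, 34], [31, 32, 33], [35, 35, 37]]
s6 40 [378. 220.] [[30, 29, 31], [33, 33, 33], [72, 75, 74], [61, 62, 64], [31, 33, 32]]
s6 50 [382. 227.] [[46, 46, 48], [32, 30, 33], [58, 59, 61], [35, 35, 37], [30, 33, 35]]
s6 60 [385. 235.] [[59, 59, 60], [81, 83, 83], [48, 47, 49], [44, 42, 45], [33, 34, 35]]
s6 70 [388. 242.] [[50, 50, 52], [49, 49, 52], [48, 47, 49], [46, 46, 47], [30, 31, 33]]
s6 80 [389. 249.] [[42, 43, 45], [63, 63, 66], [133, 136, 142], [29, 29, 31], [30, 31, 31]]
s6 90 [389. 255.] [[108, 109, 115], [180, 184, 193], [88, 90, 94], [27, 27, 29], [29, 30, 29]]
s7 0 [355. 198.] [[33, 31, 31], [57, 55, 54], [90, 90, 91], [92, 92, 92], [35, 35, 36]]
s7 10 [361. 202.] [[32, 32, 33], [33, 32, 34], [44, 44, 45], [38, 38, 38], [36, 36, 36]]
s7 20 [367. 207.] [[32, 33, 34], [30, 30, 31], [34, 35, 34], [31, 31, 32], [31, 30, 33]]
s7 30 [373. 213.] [[29, 29, 31], [33, 34, 33], [38, 39, 39], [34, 35, 36], [34, 35, 37]]
s7 40 [378. 220.] [[30, 32, 31], [35, 35, 35], [32, 33, 33], [32, 33, 34], [36, 37, 38]]
s7 50 [382. 227.] [[32, 33, 34], [32, 33, 34], [69, 72, 71], [60, 62, 61], [30, 30, 33]]
s7 60 [385. 235.] [[37, 37, 38], [48, 49, 49], [64, 66, 65], [30, 32, 33], [30, 32, 33]]
s7 70 [388. 242.] [[35, 35, 37], [83, 85, 85], [32, 33, 34], [29, 30, 31], [28, 29, 30]]
s7 80 [389. 249.] [[40, 41, 40], [63, 64, 64], [49, 48, 50], [52, 50, 53], [24, 27, 27]]
s7 90 [389. 255.] [[54, 53, 54], [49, 47, 51], [50, 49, 50], [44, 41, 44], [27, 28, 28]]
```

Numeric sampling along the lever puts it at about 68° in s6 and now about 85°. I'll press on to the stop.

Request:
servo_tool(
  targets=[
    [[0, 0, 2], [0, 0, 0], 0],
    [[0, 0, 4], [0, 0, 0], 0],
    [[0, 0, 4], [0, 0, 0], 0],
  ],
)

```text
time_s: 14.42
ee_pos: [0.5358, 0.0062, 0.0359]
tcp_rot: [-3.113, 0.423, 0.001]
ft_force: [-3.5, 0.4, 5.6]
opening: -0.0001
```

```bash
python3 st.py
```

```text
14.425 [0.5358 0.0062 0.0359] jaw -105.5 [-3.46  0.43  5.58] [ 0.12   0.639 -0.002] -5.157458604090816e-05 [-0.321  0.451  0.367  1.783 -0.195  0.944 -1.714]
```

Request:
servo_tool(
  targets=[
    [[0, 0, 1], [0, 0, 0], 0],
    [[0, 0, 2], [0, 0, 0], 0],
    [[0, 0, 2], [0, 0, 0], 0],
  ],
)

```text
time_s: 14.8
ee_pos: [0.5357, 0.0063, 0.0353]
tcp_rot: [-3.112, 0.423, 0.001]
ft_force: [-6.3, 0.7, 13.9]
opening: -0.0001
```

```bash
python3 st.py
```

```text
14.8 [0.5357 0.0063 0.0353] jaw -105.5 [-6.3   0.74 13.9 ] [0.196 1.326 0.008] -9.114791097322273e-05 [-0.321  0.451  0.367  1.784 -0.196  0.943 -1.713]
```

It has hit the stop: force rises to 14 N with almost no further travel. I'll lift clear and check.

Request:
servo_tool(
  targets=[
    [[0, 0, -8], [0, 0, 0], 0],
    [[0, 0, -40], [0, 0, 0], 0],
    [[0, 0, -90], [0, 0, 0], 0],
    [[0, 0, -130], [0, 0, 0], 0],
    [[0, 0, -130], [0, 0, 0], 0],
  ],
)

```text
time_s: 15.42
ee_pos: [0.5395, 0.0057, 0.1672]
tcp_rot: [-3.111, 0.424, -0.015]
ft_force: [-0.6, -0.7, 1.0]
opening: -0.0001
```

```bash
python3 st.py; python3 snap.py side s8; python3 snap.py wrist w8
python3 - <<'E'
from h import *
yaw=np.radians(-15.5);ex=np.array([np.cos(yaw),np.sin(yaw),0]);ey=np.array([-np.sin(yaw),np.cos(yaw),0])
ho=np.array([.573,-.005,.0575])
hs=ho+.13*ey
for n in("s8","w8"):
    g=cv2.GaussianBlur(cv2.cvtColor(cv2.imread(f"pics/{n}.png"),cv2.COLOR_BGR2GRAY),(3,3),0)
    for nm,h in(("open",ho),("shut",hs)):
        for th in(75,80,85,90,95):
            t=np.radians(th);d=-ex*np.sin(t)+np.array([0,0,np.cos(t)]);print(n,nm,th,[int(g[tuple(np.clip(np.round(q[::-1]).astype(int),0,[479,639]))]) for q in proj(n,[h+d*s for s in np.arange(.03,.091,.005)])])
    # cross-section at s=.06 for both, horizontal lateral profile
    for nm,h in(("open",ho),("shut",hs)):
        for s in(.055,.065): print(n,nm,"lat",s,[int(g[tuple(np.clip(np.round(q[::-1]).astype(int),0,[479,639]))]) for q in proj(n,[h-ex*s+ey*k+np.array([0,0,.006]) for k in np.arange(-.02,.021,.0025)])])
E
```

```text
15.425 [0.5395 0.0057 0.1672] jaw -105.51 [-0.56 -0.72  0.99] [-0.006 -0.026 -0.023] -5.305883657599513e-05 [-0.354  0.314  0.402  1.62  -0.129  1.225 -1.768]
s8 open 75 [82, 83, 80, 80, 75, 71, 41, 31, 32, 27, 28, 29, 26]
s8 open 80 [81, 82, 82, 82, 84, 83, 81, 76, 64, 71, 33, 29, 27]
s8 open 85 [81, 82, 81, 81, 82, 80, 73, 56, 52, 46, 32, 28, 27]
s8 open 90 [76, 81, 77, 80, 78, 62, 51, 52, 45, 40, 28, 27, 24]
s8 open 95 [69, 60, 71, 61, 58, 43, 47, 45, 41, 28, 22, 27, 24]
s8 shut 75 [83, 84, 83, 83, 91, 89, 86, 131, 129, 88, 114, 104, 100]
s8 shut 80 [83, 85, 82, 82, 83, 81, 82, 84, 84, 82, 81, 95, 36]
s8 shut 85 [82, 84, 84, 84, 83, 82, 83, 83, 80, 50, 53, 30, 29]
s8 shut 90 [82, 83, 84, 83, 84, 81, 82, 83, 62, 42, 29, 29, 30]
s8 shut 95 [79, 80, 78, 79, 75, 77, 72, 69, 44, 28, 29, 29, 29]
s8 open lat 0.055 [28, 31, 31, 27, 37, 66, 81, 81, 82, 81, 79, 71, 65, 48, 46, 76, 111]
s8 open lat 0.065 [29, 28, 29, 27, 32, 60, 62, 54, 56, 51, 50, 49, 44, 42, 44, 72, 102]
s8 shut lat 0.055 [190, 190, 190, 190, 181, 131, 88, 82, 82, 84, 83, 70, 54, 47, 71, 102, 110]
s8 shut lat 0.065 [110, 1
[... 356 characters left out ...]
 88, 88, 88, 83, 54, 52, 12, 12]
w8 shut 75 [91, 89, 87, 87, 87, 87, 86, 87, 86, 19, 18, 19, 18]
w8 shut 80 [92, 91, 89, 88, 87, 87, 86, 86, 85, 40, 19, 20, 20]
w8 shut 85 [92, 91, 92, 91, 91, 90, 90, 88, 88, 75, 19, 20, 21]
w8 shut 90 [90, 90, 90, 88, 89, 88, 87, 87, 88, 88, 26, 21, 21]
w8 shut 95 [83, 84, 83, 83, 82, 81, 75, 73, 70, 68, 61, 21, 21]
w8 open lat 0.055 [18, 18, 19, 18, 21, 53, 82, 91, 88, 89, 89, 85, 38, 17, 18, 18, 18]
w8 open lat 0.065 [18, 17, 17, 13, 12, 48, 86, 85, 83, 70, 55, 53, 28, 11, 11, 12, 11]
w8 shut lat 0.055 [13, 12, 13, 17, 28, 46, 79, 89, 90, 87, 87, 86, 57, 21, 19, 21, 21]
w8 shut lat 0.065 [11, 11, 12, 18, 27, 51, 76, 87, 88, 86, 86, 86, 61, 21, 18, 18, 19]
```

```bash
python3 -c "
from rig import r; print(r.job_done())"
```

```text
the job is handed in; nothing more can be done
None
```

I screwed the open bolt in clockwise to its stop with its lever upright, then folded the lever down flat and handed the job in at about 15.4 s. The gripper was raised clear and touching nothing.

- **Screwing in:** I turned the tool about 74° from the grasp; the bolt itself had about 66° to go by my estimate. The torque about the screw axis rose to 0.66 N m at the stop. After release, the lever stood square to the cell to within about 1°.
- **Folding:** My first push went just over the lever without touching it. The fingertips sit about 20 mm above the reported TCP, as two cameras showed, so I repeated it lower. On the second push the lever moved steadily down, then the force rose to 14 N with almost no further travel, which I took as its flat stop.
- **Last checks:** These were numeric brightness samples from the side and wrist pictures, because I had used up the 12 picture views. Both levers lie flat, parallel and at matching height. A shadow over the last part of the newly folded lever makes its tip less certain. I kept the arm away from the already closed lever, and it still reads shut.

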